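# Change over the ring-blank bins on a jeweller's bench

## Robot

A 6-joint arm with a two-finger parallel gripper is mounted at the origin on the work surface. World frame = base frame: x ahead of the robot, y to its left, z up, the work surface at z = 0. Lengths are in m, angles in rad, forces in N, time in s.
With the tool pointing down it reaches from about 0.25 to 0.725 m from the base axis. Payload 9.7 kg.
Tool frame: the origin (TCP) lies between the finger pads; the fingertips stand ahead of it and the grasp point (between the pads) lies 6 mm ahead of it (bot.tip_extent is the y of the fingertips in the tool frame, in m); y points along the fingers, z is the direction in which the jaws open and shut, and the axes are right-handed (so a half turn about y gives the same grasp; the last joint's range is limited). The gripper opens to 85 mm and grips with 20 to 120 N. Pads are 22 mm wide; open, the fingers measure 114 mm over their backs; the gripper's body (76 mm by 85 mm) begins 54 mm behind the grasp point. The pads swing forward as they close: fully open they stand 13 mm farther back than shut.
Start: joints at [1.219, 0.087, 0.176, 1.66, 0, 1.571], TCP at [0.19, 0.516, 0.256] pointing down, gripper open.
Joint ranges: [-3.13, 3.13], [-0.85, 1.81], [-1.15, 1.24], [-2.2, 2.28], [-1.44, 1.52], [-3.14, 3.14]. Speed limits (rad/s): [2.22, 2.22, 2.57, 3.14, 3.14, 3.14].

## Interface

Orientations are given as [roll, pitch, yaw] about the fixed x, y, z axes, in that order (R = Rz(yaw) Ry(pitch) Rx(roll)).
In Python, from plant import bot gives the robot as it stands.
- The arm moves only by the tool play_rows, never from a script. Its argument "targets" is text: rows parted by semicolons, each of 5 numbers parted by spaces: the shift along the world's x, y, z in cm, then the turn about the world's z in degrees, then the gripper command: -1 is fully open, 1 is shut, values between are in proportion. In form: dx dy dz twist jaw; .... A call has 1 to 5 rows; each row shifts and turns the commanded pose from where the row before left it; what a row does not reach is not made up. A row lasts 1/10 s, in which the tool goes at most 50 mm and 8.59 degrees, less where a joint would pass 70% of its speed; a pose out of reach is approached as far as the arm can. A call is refused whole if a number of a shift passes 5 or a number of a turn 8.59, either way. A call with a gripper value outside its range is refused whole. The fingers move at their own pace and stop on an object; "squeeze" is the grip in N (left out, the last holds). Time passes only in rows, so rows that do not move let the fingers close. It gives the time, the measured TCP pose, the force and the opening at its end, in the units of the state.
- bot.sense(): the state, without advancing time (a new reading comes with each control period).
- bot.grab_frame(name): name is "side" or "top"; returns the picture (420x560x3 uint8, red, green, blue); there is no depth.
- bot.get_calibration(name): a dict with "fovy" (degrees; the focal length in pixels is half the picture's height over the tangent of half this angle, whatever the lens; pixels are square), "cx", "cy" (the principal point, pixels), "cam_to_world" (4x4, takes a point from camera to world coordinates). Camera axes: x right, y up, looking along -z (the intrinsics and any distortion apply to the point x, -y, -z); pixel columns grow to the right and rows downward; lengths in m; the calibration is good to about 2 mm. A picture is of the moment at which its call begins. get_calibration takes no time and is no camera call.
- bot.job_done(): hands the job in, once; it reports no verdict.
Trained networks look in the newest picture that a camera, given by its name, has taken for a name from the list of things; names that differ only in an ending like _2 or _b are one class to them, and where a whole thing is asked for, a point or a joint stands for the part that bears it (a point fixed in the world has none). Each returns a list of dicts, best first, with "score" (0 to 1); they miss things now and then, are a little off and sometimes report something else, mostly with a low value. They report only what shows in the picture. A call takes as long as a camera call.
- bot.boxes_of(thing, camera): "box" ([left, top, right, bottom] in pixels, round what is visible of it).
The state is a dict: "clock": time; "qpos": joint angles; "joint_velocities": joint speeds; "joint_torque": joint torques, N m; "ee_pos": TCP position; "orientation": TCP orientation; "contact_force": force on the tool from outside, world axes, zero at the start; "ft_torque": the same for the moment, N m; "gripper_width": opening from 0.0 (shut) to 1.0 (fully open).
Only numpy, scipy, OpenCV 4.12 (cv2) and the standard library are available. Lean on these libraries where they do the work, as an engineer would, in place of code of your own. Each camera call takes 0.05 s, during which the arm holds its last target.

## Task

I am done with the steel ring blanks: first push the blue bin, which was left tipped out, back into the rack until it clicks shut. Then tip the yellow bin fully forward and leave it open so that I can reach the brass ones. Keep the white bin shut and leave the steel tray where it lies.

Things in the scene. Friction and masses are not known exactly. Their poses are not given: they have to be found in the camera images.
- blue_lip (a point): Middle of the top edge (mid-thickness) of the BLUE tilt-out bin's flat front panel, 90 mm wide, 8 thick, 163 tall; starts tipped 0.45-0.7 rad towards the robot. Axes: z up along the panel, x from its front into the rack, y along the lip. The bin hinges at its foot about a level line parallel to y, 155 mm along -z and 4 mm along +x from here, 30 mm above the bench. Shut: z vertical, lip 185 mm up.
- yellow_lip (a point): Same on the YELLOW bin, equal in size and working; starts shut. Fully open = tipped 0.7 rad towards the robot, at a stop. Grey housing's flat roof, 94 mm wide, 104 deep, starts just behind the shut panel 150 mm above the bench: the lip stands 35 mm above it, free to be hooked from behind or pinched. Behind the panel hangs an open box, 70 mm deep, 85 tall, its rim 70 mm below the lip.
- white_lip (a point): Same on the WHITE bin; starts shut, stays shut. The bins stand side by side, 104 mm apart, in any order, all facing the same way, roughly the robot. Hinge friction (about 1 N at the lip) leaves a bin where it is put; in the last 0.1 rad a spring catch resists (3-5 N at the lip) and at about 0.04 rad snaps the bin home: the click. A pull of the same size frees a shut bin.
- tray_center (a point): Centre, half-way up, of a loose open steel tray 120 x 90 x 22 mm lying flat on the bench to the left of the rack; a bystander.

How it is judged:
On the way, in this order (a step that is already met when the one before it is completed fails the run):
1. the blue bin is pushed back and clicked shut (angle between blue_lip's own z axis and vertical below 0.04 rad), for 0.2 s.
2. the yellow bin is tipped forward (angle between yellow_lip's own z axis and vertical above 0.52 rad and angle between blue_lip's own z axis and vertical below 0.04 rad), for 0.2 s.
At the end, for the whole second after the job is handed in: The blue bin is clicked shut (panel within 0.04 rad of upright), the yellow bin stands open, tipped at least 0.52 rad (full is 0.7), the white bin is shut (within 0.04 rad) and the tray is within 20 mm of where it lay (all of step 2 and angle between white_lip's own z axis and vertical below 0.04 rad and distance of tray_center from where it was at the start of the episode below 0.02 m); the robot touches nothing.
It fails at once if the white bin is tipped open by more than 0.15 rad (angle between white_lip's own z axis and vertical above 0.15 rad).
It fails at once if the tray is moved by more than 20 mm (distance of tray_center from where it was at the start of the episode above 0.02 m).
It also fails if it takes over 50 s, if anything falls off the work surface, if the arm or the gripper's body presses on something with over 40 N, if the wrist force passes 120 N, or if a joint passes its speed limit or range.

## Working session

There is one attempt and no reset: what is moved stays moved. The work goes in short steps, Python scripts to look and compute and a tool call to move; the robot and the scene stay as the last step left them, time stands still between calls to the robot, and variables do not carry over. Pictures are saved under pics/ and viewed, and the job is handed in when it is done.

Besides the shell and the picture viewer there is one more tool, called after "Request:" as name(argument=value, ...) on one line, values as JSON. play_rows: Moves the arm, as the interface text tells. Its arguments: {"type":"object","properties":{"targets":{"type":"string"},"squeeze":{"type":"number"}},"required":["targets"]}

```bash
mkdir -p pics; ls
cat > h.py <<'E'
import numpy as np, cv2
from plant import bot
E
python3 - <<'E'
from h import *
for n in("side","top"):
    f=bot.grab_frame(n); cv2.imwrite(f"pics/{n}0.png",f[:,:,::-1])
    c=bot.get_calibration(n); print(n,c)
    for t in("blue_lip","yellow_lip","white_lip","tray_center"):
        print(t,[(np.round(d["box"]).tolist(),round(d["score"],2)) for d in bot.boxes_of(t,n)[:3]])
print(bot.sense(), bot.tip_extent)
E
```

```text
pics
side {'fovy': 48.788465062952646, 'cx': 286.47655958147226, 'cy': 204.7032620085304, 'cam_to_world': array([[ 0.94744706,  0.20188756, -0.24816421,  0.31472243],
       [-0.31910646,  0.5413651 , -0.77787846, -0.53028558],
       [-0.02269654,  0.81618946,  0.5773384 ,  0.65984728],
       [ 0.        ,  0.        ,  0.        ,  1.        ]])}
blue_lip [([324.0, 308.0, 408.0, 400.0], 0.78)]
yellow_lip [([308.0, 210.0, 337.0, 302.0], 0.76)]
white_lip [([332.0, 240.0, 369.0, 330.0], 0.86)]
tray_center [([193.0, 194.0, 248.0, 225.0], 0.63)]
top {'fovy': 54.18517109655519, 'cx': 274.3576988597507, 'cy': 209.60713457687194, 'cam_to_world': array([[-0.02416459,  0.99581095, -0.08818517,  0.45307122],
       [-0.99969201, -0.0245688 , -0.00350096,  0.12432753],
       [-0.0056529 ,  0.08807341,  0.99609795,  0.94882215],
       [ 0.        ,  0.        ,  0.        ,  1.        ]])}
blue_lip [([380.0, 178.0, 444.0, 220.0], 0.64)]
yellow_lip [([290.0, 186.0, 338.0, 204.0], 0.64)]
white_lip [([338.0, 175.0, 394.0, 195.0], 0.87)]
tray_center [([140.0, 226.0, 195.0, 290.0], 0.88)]
{'clock': 0.5, 'qpos': array([ 1.21903447e+00,  8.69387240e-02,  1.75889432e-01,  1.65981317e+00,
       -3.23033003e-06,  1.57082000e+00]), 'joint_velocities': array([ 0.00093248, -0.00055606,  0.00068043,  0.00101778,  0.00073422,
       -0.00194124]), 'joint_torque': array([-4.23378469e-05, -5.19649494e+01,  4.64541614e+01,  1.87863356e-03,
       -7.86688338e-05, -1.12773509e-05]), 'ee_pos': array([0.1895019 , 0.51631436, 0.25625745]), 'orientation': array([-1.57086246e+00, -3.23189565e-06, -3.51785530e-01]), 'contact_force': array([-0.10834175, -0.32618591,  0.16115514]), 'ft_torque': array([-0.00701033, -0.00395357,  0.03474683]), 'gripper_width': 1.002064489090576} 0.025
```

View pics/side0.png

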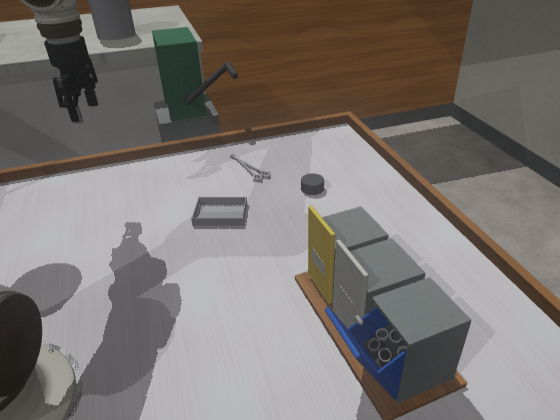

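View pics/top0.png

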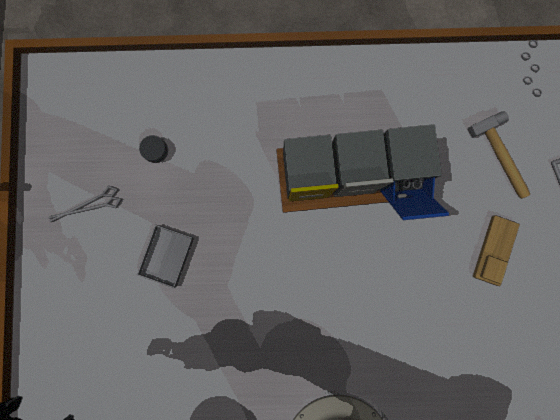

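Run:
```python
import cv2
a=cv2.imread("pics/top0.png")[150:270,260:460]; cv2.imwrite("pics/t0c.png",cv2.resize(a,None,fx=4,fy=4,interpolation=cv2.INTER_CUBIC))
a=cv2.imread("pics/side0.png")[190:410,290:450]; cv2.imwrite("pics/s0c.png",cv2.resize(a,None,fx=2.7,fy=2.7,interpolation=cv2.INTER_CUBIC))
```

```text
(no output)
```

View pics/t0c.png

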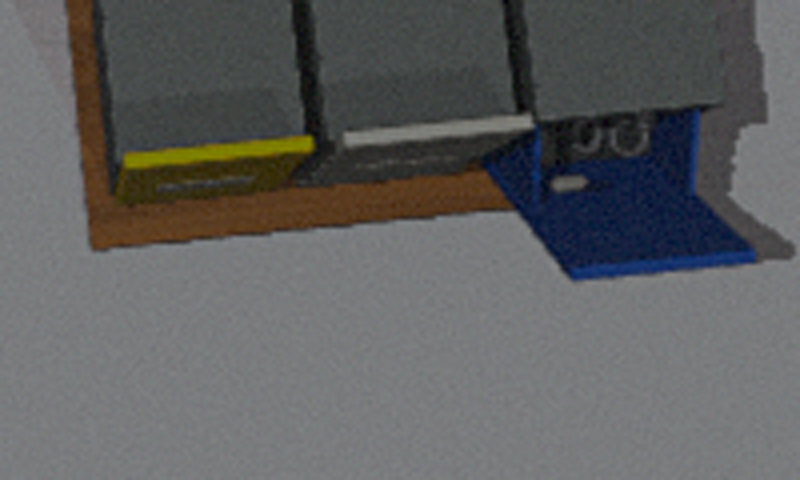

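View pics/s0c.png

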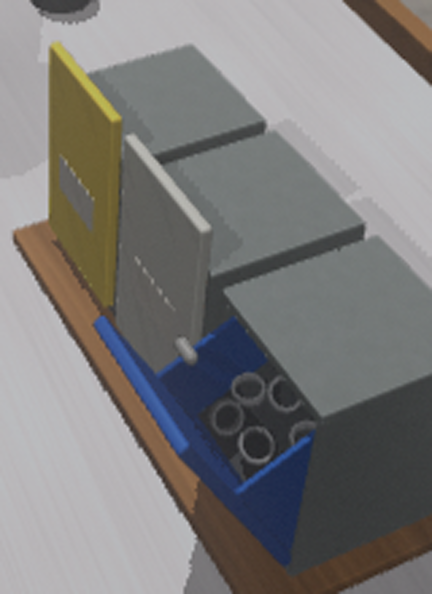

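```bash
cat >> h.py <<'E'
def ray(n,u,v):
    c=bot.get_calibration(n); f=210/np.tan(np.radians(c["fovy"])/2)
    M=c["cam_to_world"]; d=M[:3,:3]@np.array([(u-c["cx"])/f,-(v-c["cy"])/f,-1]); return M[:3,3],d
def atz(n,u,v,z):
    o,d=ray(n,u,v); return o+d*(z-o[2])/d[2]
def tri(p,q):
    o,d=ray("top",*p); o2,e=ray("side",*q)
    s=np.linalg.lstsq(np.c_[d,-e],o2-o,rcond=None)[0]; a=o+s[0]*d;b=o2+s[1]*e
    return (a+b)/2,np.linalg.norm(a-b)
def proj(n,P):
    c=bot.get_calibration(n); f=210/np.tan(np.radians(c["fovy"])/2)
    M=np.linalg.inv(c["cam_to_world"]); q=M[:3,:3]@P+M[:3,3]; return c["cx"]-f*q[0]/q[2], c["cy"]+f*q[1]/q[2]
E
python3 - <<'E'
from h import *
np.set_printoptions(precision=4,suppress=True)
S=lambda x,y:(290+x/2.7,190+y/2.7)
for n,a,b in(("y",(291.2,190),(338.3,186.2)),("w",(346,184.5),(392.7,180.3)),):
    A=atz("top",*a,.185);B=atz("top",*b,.185);print(n,A,B,(A+B)/2,np.linalg.norm(A-B),np.degrees(np.arctan2(*(A-B)[[0,1]])))
print("side y",atz("side",*S(54,45),.185),atz("side",*S(119,121),.185))
print("side w",atz("side",*S(130,139),.185),atz("side",*S(208,230),.185))
print("blue",tri((403,217.8),S(99,321)),tri((448.3,213.8),S(183,445)))
print("peg",tri((402.5,196),S(185,350)))
E
```

```text
y [0.5568 0.0945 0.185 ] [0.5618 0.006  0.185 ] [0.5593 0.0503 0.185 ] 0.08864161758718402 -3.221023632888174
w [ 0.5647 -0.0085  0.185 ] [ 0.5704 -0.0964  0.185 ] [ 0.5675 -0.0524  0.185 ] 0.08803391669731249 -3.7518098617176534
side y [0.5558 0.0893 0.185 ] [0.5642 0.0024 0.185 ]
side w [ 0.5636 -0.0152  0.185 ] [ 0.572  -0.0996  0.185 ]
blue (array([ 0.501 , -0.1194,  0.161 ]), np.float64(0.00010362684744575177)) (array([ 0.5069, -0.2056,  0.1639]), np.float64(0.0012093699513269073))
peg (array([ 0.547 , -0.1299,  0.1318]), np.float64(0.0011770680876053595))
```

Run:
```python
import cv2,numpy as np
a=cv2.imread("pics/top0.png")[170:225,375:455]; b=cv2.imread("pics/side0.png")[285:405,315:415]
a=cv2.resize(a,(380,261),interpolation=cv2.INTER_CUBIC);b=cv2.resize(b,(420,504),interpolation=cv2.INTER_CUBIC)
o=np.zeros((504,800,3),np.uint8);o[:261,:380]=a;o[:,380:]=b
cv2.imwrite("pics/z.png",np.clip(o*1.6,0,255).astype(np.uint8))
```

```text
(no output)
```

View pics/z.png

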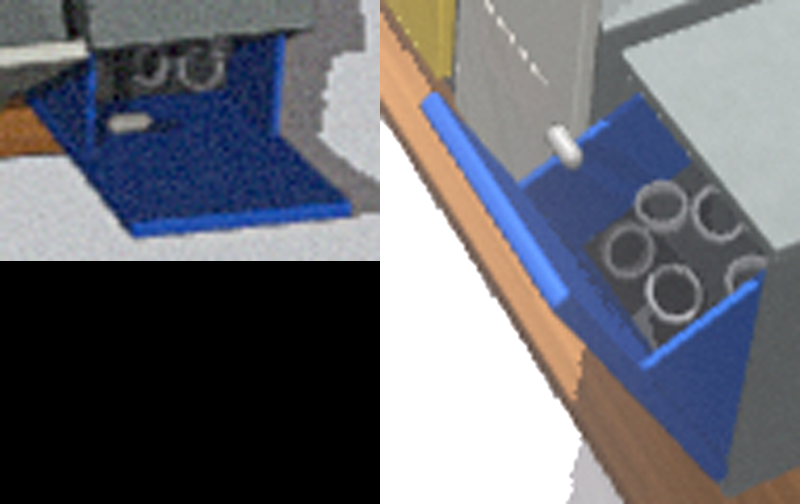

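The top view shows yellow on the left, white in the middle and blue, tipped out, on the right. Triangulated lips: yellow (0.559, 0.050), white (0.567, -0.052), blue about (0.504, -0.162, 0.162), tipped about 0.47 rad. The rack is yawed about 3.7°. I'll close the fingers and go in front of blue.

Request:
play_rows(targets="1.5 -5 0 8 1; 1.5 -5 0 8 1; 1.5 -5 0 8 1; 1.5 -5 0 0 1; 1.5 -5 0 0 1", squeeze=40)

```text
clock: 1.0
ee_pos: [0.2613, 0.2751, 0.2563]
orientation: [-1.57, -0.001, 0.068]
contact_force: [0.7, 0.4, 0.2]
gripper_width: 0.141
```

Request:
play_rows(targets="2 -4.5 0 0 1; 2 -4.5 0 0 1; 2 -4.5 0 0 1; 2 -4.5 0 0 1; 2 -4.5 0 0 1")

```text
clock: 1.5
ee_pos: [0.3616, 0.0498, 0.2567]
orientation: [-1.571, -0.002, 0.067]
contact_force: [1.4, 1.1, 0.5]
gripper_width: 0.002
```

Request:
play_rows(targets="1.6 -4.2 0 0 1; 1.6 -4.2 0 0 1; 1.6 -4.2 0 0 1; 1.6 -4.2 0 0 1; 1.4 -4.2 0 0 1")

```text
clock: 2.0
ee_pos: [0.4397, -0.1602, 0.2564]
orientation: [-1.571, -0.001, 0.067]
contact_force: [0.2, 0.6, -0.0]
gripper_width: -0.004
```

Request:
play_rows(targets="0 0 -4 0 1; 0 0 -4 0 1; 0 0 -1 0 1; 0 0 0 0 1")

```text
clock: 2.4
ee_pos: [0.4386, -0.1578, 0.1655]
orientation: [-1.57, 0.002, 0.067]
contact_force: [-0.0, 0.6, -0.0]
gripper_width: -0.002
```

Run:
```python
from h import *
o=[]
for n in("side","top"):
    f=bot.grab_frame(n)[:,:,::-1]; o.append(cv2.resize(f[180:420,260:480] if n=="side" else f[140:280,250:470],(400,436 if n=="side" else 255)))
im=np.zeros((436,800,3),np.uint8);im[:,:400]=o[0];im[:255,400:]=o[1];cv2.imwrite("pics/a1.png",im);print(bot.sense()["contact_force"])
```

```text
[-0.2292088  -0.81959457  0.38845722]
```

View pics/a1.png

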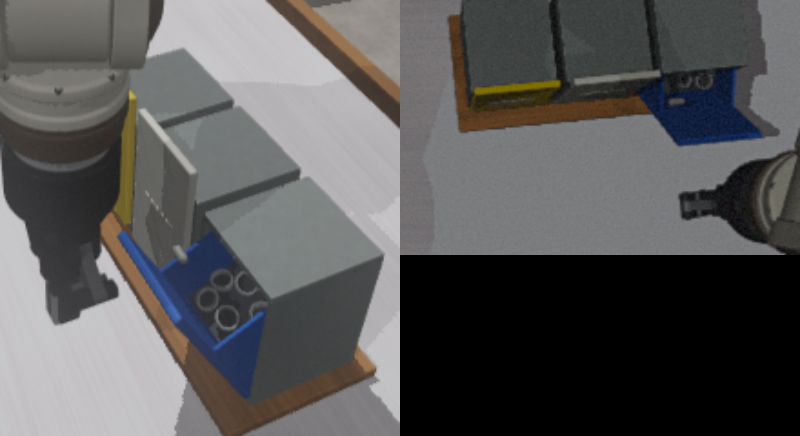

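Request:
play_rows(targets="2 0.1 0 0 1; 2 0.1 0 0 1; 1.5 0.1 0 0 1; 1 0.1 0 0 1; 1 0.1 0 0 1")

```text
clock: 3.0
ee_pos: [0.5154, -0.153, 0.1679]
orientation: [-1.572, -0.002, 0.068]
contact_force: [-1.3, 0.4, 0.3]
gripper_width: 0.001
```

Request:
play_rows(targets="1 0.1 0 0 1; 1 0.1 0 0 1; 0 0 0 0 1")

```text
clock: 3.3
ee_pos: [0.5361, -0.1513, 0.1678]
orientation: [-1.572, -0.003, 0.067]
contact_force: [-0.9, -1.3, 6.7]
gripper_width: -0.003
```

```bash
cat >> h.py <<'E'
def look(name):
    o=[]
    for n in("side","top"):
        f=bot.grab_frame(n)[:,:,::-1]; o.append(cv2.resize(f[180:420,260:480] if n=="side" else f[140:280,250:470],(400,436 if n=="side" else 255),interpolation=cv2.INTER_CUBIC))
    im=np.zeros((436,800,3),np.uint8);im[:,:400]=o[0];im[:255,400:]=o[1];cv2.imwrite(f"pics/{name}.png",np.clip(im*1.4,0,255).astype(np.uint8));print(bot.sense()["contact_force"],bot.sense()["ft_torque"])
E
python3 -c "from h import *;look('a2')"
```

```text
[ 0.09812454 -1.35615571  6.82935769] [-0.2338382   0.08064684 -0.00598045]
```

View pics/a2.png

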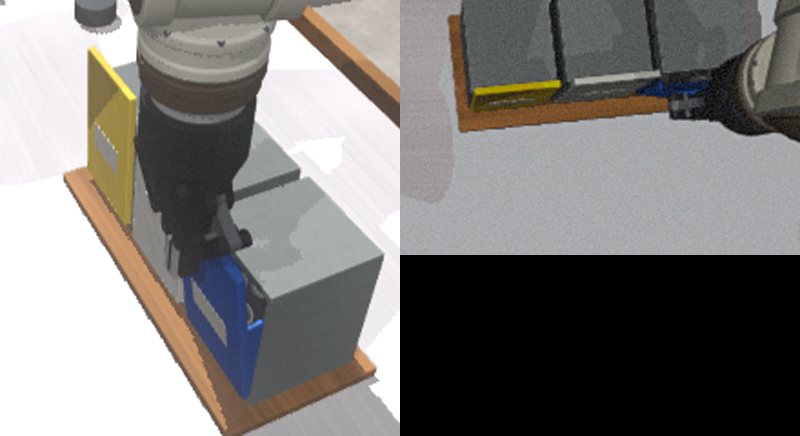

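The panel is nearly upright, but there is a vertical force of 7 N. The rising lip seems to be pressing on a ledge of the fingers, so I'll raise the tool.

Request:
play_rows(targets="0 0 0.8 0 1; -0.3 0 0.8 0 1; 0 0 0 0 1")

```text
clock: 3.7
ee_pos: [0.5316, -0.1512, 0.1839]
orientation: [-1.571, -0.002, 0.067]
contact_force: [0.3, -0.6, 0.6]
gripper_width: -0.003
```

Request:
play_rows(targets="1 0.1 0 0 1; 0.7 0 0 0 1; 0.5 0 0 0 1; 0 0 0 0 1")

```text
clock: 4.1
ee_pos: [0.5541, -0.15, 0.1816]
orientation: [-1.571, 0.001, 0.067]
contact_force: [0.4, -0.3, -0.4]
gripper_width: -0.002
```

```bash
python3 -c "from h import *;look('a3')"
```

```text
[ 0.06325822 -0.04289965  0.3642073 ] [ 0.00120494  0.02809643 -0.02780552]
```

View pics/a3.png

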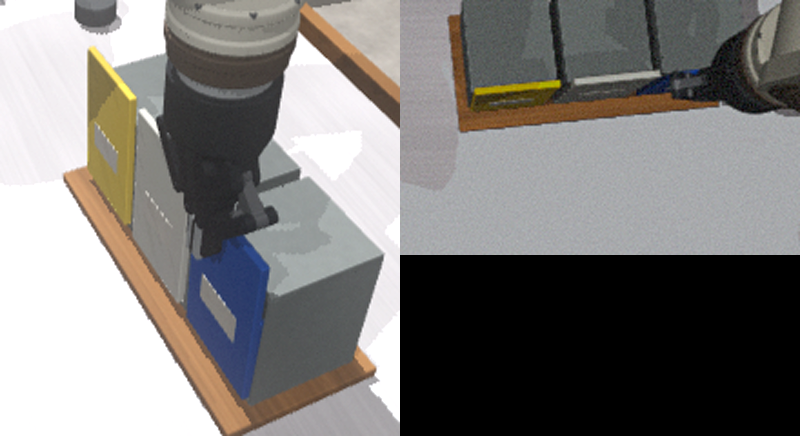

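Request:
play_rows(targets="0.3 0 0 0 1; 0 0 0 0 1")

```text
clock: 4.4
ee_pos: [0.5566, -0.1502, 0.1823]
orientation: [-1.571, -0.0, 0.067]
contact_force: [-0.3, -0.1, -0.5]
gripper_width: 0.0
```

Request:
play_rows(targets="0.3 0 0 0 1; 0 0 0 0 1")

```text
clock: 4.6
ee_pos: [0.5596, -0.1502, 0.1823]
orientation: [-1.571, -0.0, 0.067]
contact_force: [-0.2, 0.0, -0.1]
gripper_width: 0.003
```

Request:
play_rows(targets="0.3 0 0 0 1; 0 0 0 0 1")

```text
clock: 4.8
ee_pos: [0.5607, -0.1501, 0.1823]
orientation: [-1.571, 0.004, 0.067]
contact_force: [-11.8, 0.2, 5.7]
gripper_width: -0.002
```

Request:
play_rows(targets="0 0 0 0 1; -1 0 0 0 1; -4 0 2 0 1; -4 1 4 0 1; 0 4 4 0 1")

```text
clock: 5.3
ee_pos: [0.4742, -0.1074, 0.2737]
orientation: [-1.571, 0.001, 0.063]
contact_force: [1.7, 0.1, 0.7]
gripper_width: -0.001
```

Request:
play_rows(targets="0 5 0 0 1; 0 5 0 0 1; 0 5 0 0 1; 0 0 0 0 1")

```text
clock: 5.7
ee_pos: [0.4771, 0.0487, 0.2726]
orientation: [-1.57, -0.001, 0.073]
contact_force: [0.9, -0.5, 0.5]
gripper_width: -0.0
```

Run:
```python
from h import *
look('a4')
a=bot.grab_frame("top")[150:270,260:460,::-1]; cv2.imwrite("pics/t4c.png",np.clip(1.4*cv2.resize(a,None,fx=4,fy=4,interpolation=cv2.INTER_CUBIC),0,255).astype(np.uint8))
```

```text
[-0.52566195 -0.30294251 -0.552559  ] [ 0.0037264  -0.05763033  0.08186869]
```

View pics/t4c.png

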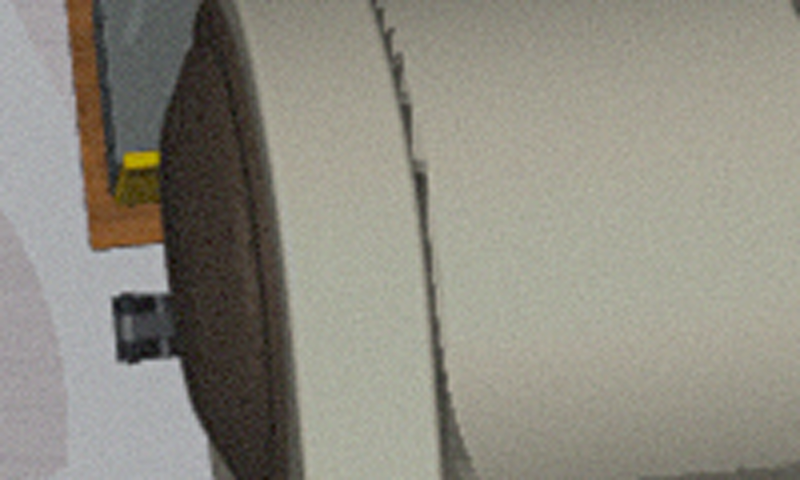

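View pics/a4.png

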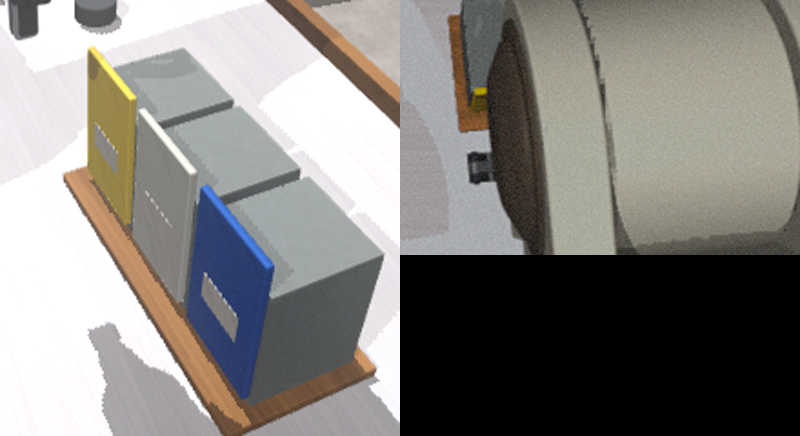

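Run:
```python
from h import *
S=lambda x,y:(260+x/1.818,180+y/1.8167)
for n,a,b in(("y",(91,49),(133,98)),("w",(140,112),(192,173)),("b",(204,188),(270,264))):
    print(n,atz("side",*S(*a),.185).round(4),atz("side",*S(*b),.185).round(4))
```

```text
y [0.5555 0.0884 0.185 ] [0.5637 0.005  0.185 ]
w [ 0.5617 -0.015   0.185 ] [ 0.57   -0.0989  0.185 ]
b [ 0.5713 -0.1172  0.185 ] [ 0.5804 -0.2005  0.185 ]
```

Blue reads shut, in line with or slightly behind the row. Next I'll hook yellow from behind.

Request:
play_rows(targets="4 0.1 0 0 1; 4 0.1 0 0 1; 3.2 0.1 0 0 1; 0 0 -4 0 1; 0 0 0 0 1")

```text
clock: 6.35
ee_pos: [0.5885, 0.0449, 0.2263]
orientation: [-1.571, 0.01, 0.064]
contact_force: [-0.2, 0.0, -1.4]
gripper_width: -0.006
```

Request:
play_rows(targets="0 0 -2 0 1; 0 0 -1.5 0 1; 0 0 -1.3 0 1; 0 0 0 0 1")

```text
clock: 6.75
ee_pos: [0.5887, 0.0461, 0.1838]
orientation: [-1.571, 0.002, 0.066]
contact_force: [0.2, 0.5, -0.6]
gripper_width: 0.002
```

```bash
python3 -c "from h import *;look('a5');print(bot.sense()['ee_pos'])"
```

```text
[-0.85330144  0.55072339  1.50702973] [ 0.01898444 -0.02031149  0.02068075]
[0.58942229 0.04645142 0.1855753 ]
```

View pics/a5.png

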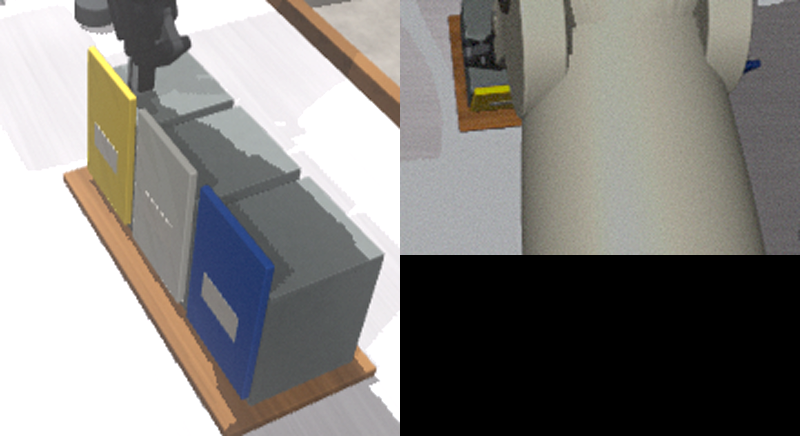

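Request:
play_rows(targets="-1 0 0 0 1; -1 0 0 0 1; -1 0 0 0 1; 0 0 0 0 1")

```text
clock: 7.25
ee_pos: [0.5582, 0.047, 0.1852]
orientation: [-1.571, -0.0, 0.067]
contact_force: [0.3, -0.5, 1.3]
gripper_width: 0.001
```

Request:
play_rows(targets="-1 0 0 0 1; -1 0 0 0 1; -1 -0.1 -0.2 0 1; 0 0 0 0 1")

```text
clock: 7.65
ee_pos: [0.5282, 0.0459, 0.1824]
orientation: [-1.571, 0.001, 0.067]
contact_force: [-0.1, -0.1, 0.5]
gripper_width: 0.002
```

```bash
python3 -c "from h import *;look('a6');print(bot.sense()['ee_pos'])"
```

```text
[-1.33487357  0.17307844 -0.43816003] [-0.01455547 -0.03161169 -0.01126458]
[0.52927184 0.04591287 0.18254068]
```

View pics/a6.png

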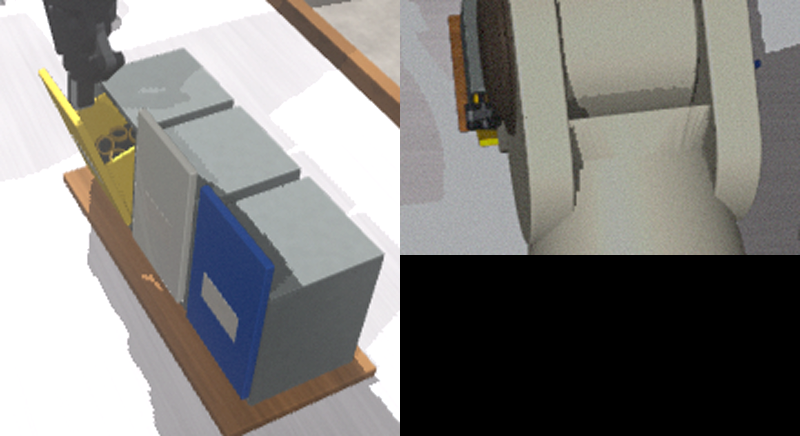

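Yellow is opening cleanly. I'll carry on forward and down.

Request:
play_rows(targets="-1 0 -0.6 0 1; -1 0 -0.6 0 1; -0.8 0 -0.6 0 1; -0.6 0 -0.3 0 1; 0 0 0 0 1")

```text
clock: 8.25
ee_pos: [0.4949, 0.0459, 0.1611]
orientation: [-1.571, 0.001, 0.067]
contact_force: [-0.2, 0.3, -0.1]
gripper_width: 0.001
```

```bash
python3 -c "from h import *;look('a7');print(bot.sense()['ee_pos'])"
```

```text
[-0.41597107  0.44194092 -0.22008428] [-0.0370448   0.027836    0.03462609]
[0.4956884  0.04595711 0.16162288]
```

View pics/a7.png

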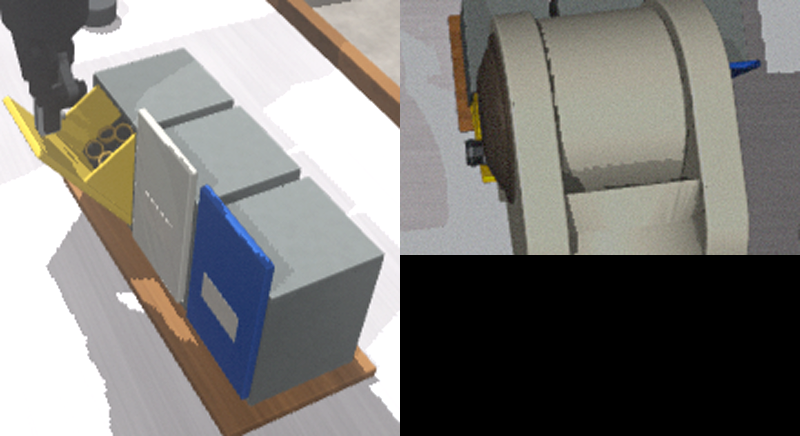

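Request:
play_rows(targets="-0.4 0 -0.1 0 1; 0 0 0 0 1")

```text
clock: 8.55
ee_pos: [0.4914, 0.0459, 0.1605]
orientation: [-1.571, 0.0, 0.067]
contact_force: [-0.0, -0.9, 0.1]
gripper_width: 0.001
```

Request:
play_rows(targets="-0.3 0 0 0 1; 0 0 0 0 1")

```text
clock: 8.75
ee_pos: [0.4884, 0.0459, 0.1606]
orientation: [-1.571, -0.0, 0.067]
contact_force: [0.2, -0.8, 0.1]
gripper_width: -0.003
```

Request:
play_rows(targets="1 0 0.5 0 1; 0.5 0 3 0 1; 0 0 5 0 1; 0 0 5 0 1; 0 0 0 0 1")

```text
clock: 9.25
ee_pos: [0.5048, 0.046, 0.3024]
orientation: [-1.571, -0.01, 0.067]
contact_force: [0.3, -0.4, 0.2]
gripper_width: 0.003
```

Request:
play_rows(targets="-4 4 0 0 1; -4 5 0 0 1; -4 5 0 0 1; -4 5 0 0 1; -3 5 0 0 1")

```text
clock: 9.75
ee_pos: [0.347, 0.2421, 0.2957]
orientation: [-1.57, -0.001, 0.066]
contact_force: [1.2, 0.1, -0.4]
gripper_width: 0.003
```

Request:
play_rows(targets="-2 5 0 0 1; -2 5 0 0 1; -2 5 0 0 1; -2 5 0 0 1; 0 0 0 0 1")

```text
clock: 10.25
ee_pos: [0.2721, 0.431, 0.2937]
orientation: [-1.572, 0.002, 0.072]
contact_force: [0.2, -0.1, -0.5]
gripper_width: 0.003
```

Run:
```python
from h import *
look('a8'); print(bot.sense()['ee_pos'],bot.sense()['clock'])
for n in("side","top"):
    for t in("yellow_lip","white_lip","blue_lip","tray_center"):
        print(n,t,[(np.round(d["box"]).tolist(),round(d["score"],2)) for d in bot.boxes_of(t,n)[:2]])
a=bot.grab_frame("top")[150:270,260:460,::-1]; cv2.imwrite("pics/t8c.png",np.clip(1.4*cv2.resize(a,None,fx=4,fy=4,interpolation=cv2.INTER_CUBIC),0,255).astype(np.uint8))
```

```text
[ 0.4027071  -0.02317667 -0.79683607] [-0.03174566  0.02737505 -0.02889325]
[0.27375537 0.42766195 0.29462736] 10.35
side yellow_lip [([259.0, 228.0, 333.0, 302.0], 0.85)]
side white_lip [([332.0, 240.0, 372.0, 348.0], 0.68)]
side blue_lip [([360.0, 282.0, 409.0, 400.0], 0.82)]
side tray_center [([193.0, 190.0, 248.0, 227.0], 0.76)]
top yellow_lip [([288.0, 188.0, 338.0, 244.0], 0.86)]
top white_lip [([338.0, 178.0, 391.0, 197.0], 0.77)]
top blue_lip [([380.0, 174.0, 447.0, 195.0], 0.92)]
top tray_center [([137.0, 227.0, 193.0, 289.0], 0.89)]
```

View pics/a8.png

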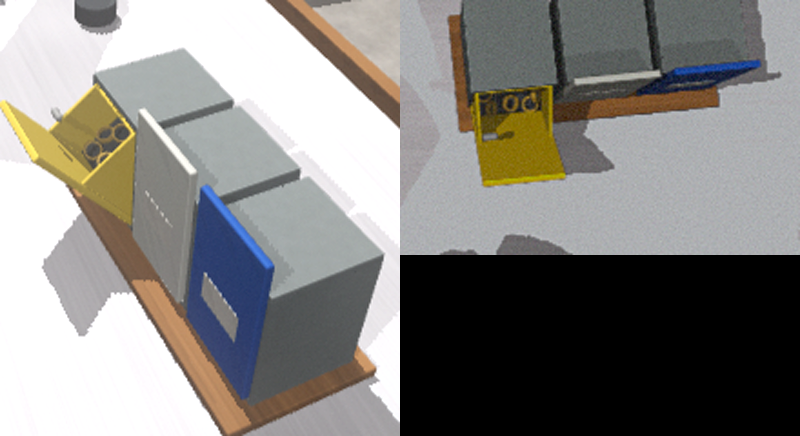

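View pics/t8c.png

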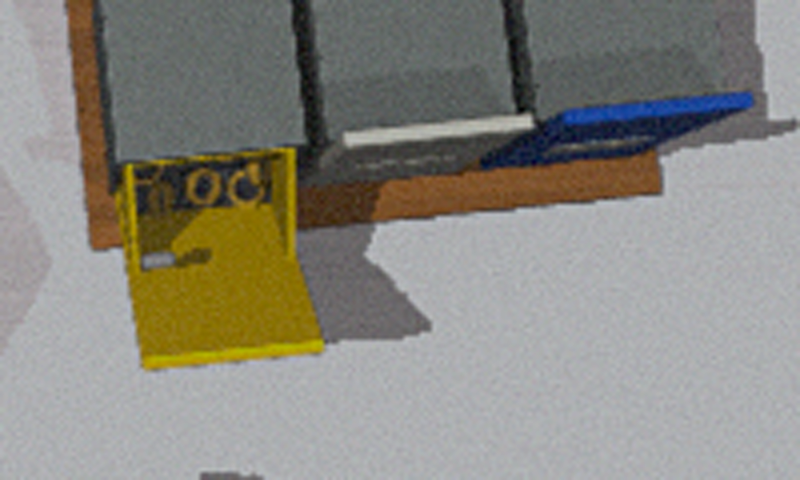

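Run:
```python
from h import *
T=lambda x,y:(260+x/4,150+y/4)
S=lambda x,y:(260+x/1.818,180+y/1.8167)
L=tri(T(146,360),S(5,103));R=tri(T(323,346),S(39,160));print(L,R)
P=(L[0]+R[0])/2; print(P, np.arcsin((.562-P[0])/.155), np.arccos((P[2]-.03)/.155))
for n,a,b in(("w",(346,138),(531,121)),("b",(565,118),(752,101))): print(n,atz("top",*T(*a),.185),atz("top",*T(*b),.185))
```

```text
(array([0.4646309 , 0.08517136, 0.14560824]), np.float64(0.0021004448445063363)) (array([ 0.4700537 , -0.00157232,  0.14525227]), np.float64(0.003550966085041256))
[0.4673423  0.04179952 0.14543025] 0.6569377603825055 0.7306941434822569
w [ 0.56463138 -0.00944823  0.185     ] [ 0.57050766 -0.09645491  0.185     ]
b [ 0.57152909 -0.11244756  0.185     ] [ 0.57738562 -0.20044694  0.185     ]
```

Yellow measures 0.66–0.73 rad. Blue is on the shut line, white is unchanged, and the tray box is unchanged to within about 3 px. I'm handing in.

```bash
python3 -c "
from h import *
print(bot.job_done())"
```

```text
the job is handed in; nothing more can be done
None
```

I pushed the blue bin shut, then hooked the yellow bin from behind its lip and tipped it forward. I backed the arm clear and handed the job in at about 10.5 s of the 50 s allowed. The hand-in gave no verdict.

**Last checks, from the camera images:**
- **Blue:** its lip is in line with the shut row, within about 1 mm in the top view. Before I backed off, it pushed back with about 12 N, more than the 3–5 N catch. I did not measure its angle directly.
- **Yellow:** it is tipped 0.66–0.73 rad; the limit is 0.52. The two estimates (horizontal and height) differ by 0.07 rad. I felt no hard stop while pulling, so it may be just short of the full 0.7.
- **White:** its lip has not moved, within 1 mm.
- **Tray:** the detector's box around it shifted by at most about 4 px, roughly detector noise. The arm never went near it.

**During the blue push:** the rising lip caught under a ledge on the fingers with about 7 N upward. I raised the tool 16 mm and finished the push from there.

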